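# Lay a washed toy ladder down on the drying mat

## Task

The washed wooden ladder stands on one end of the drying mat, and the acrylic ring lies in the place where the ladder should dry. With the fingertips, slide the ring flat along until it is completely off the mat and lies on the bare ledge while the ladder still stands; then push the ladder near its top, without shoving its foot along, so that it topples along the mat and ends lying flat, wholly on the mat. Do not pick up or carry anything, and leave everything else where it stands.

Things in the scene. Friction and masses are not known exactly. Their poses are not given: they have to be found in the camera images.
- mat: thin ribbed rubber drying mat, fixed to the ledge, 290 (its x) by 150 (its y) mm, 3 mm thick; origin at the centre of its underside on the ledge. The ladder stands on its -x end, foot centre about 100 mm from the mat's centre; the mat's +x is the way the ladder is to topple.
- ladder: loose wooden toy ladder standing on the mat: 36 mm deep (its x), 90 wide (y), 180 tall (z), about 0.16 kg; two side boards 12 mm thick, five flat treads 36 deep and 12 thick between them, the top one flush with the top, so the upper 12 mm of the back is a flat face. Origin at the foot's centre; x within 0.05 rad of the mat's x. Pushed near the top it tips about its foot's edge, and falls past 11 degrees.
- ladder_center (a point): centre of the ladder, 90 mm above its foot, mid depth and width
- foot_left (a point): ladder's foot end, mid depth, at the outer face of its +y side board
- foot_right (a point): ladder's foot end, mid depth, at the outer face of its -y side board
- top_left (a point): ladder's top end, mid depth, at the outer face of its +y side board
- top_right (a point): ladder's top end, mid depth, at the outer face of its -y side board
- ring_mid (a point): loose acrylic ring lying flat on the mat, outer diameter 90, hole diameter 60, 14 mm thick, about 58 g; point at the centre of the hole, half-way up (7 mm above its underside), z up. A shut pair of fingers fits in the hole.
- jar: glass jar with steel twist cap, diameter 72, 110 tall; origin under its centre. It and the skewer holder stand, in either order, beside the mat: one at its +y side (about 200 mm from the mat's centre line, hardly any room for the ring between), one at its -y side level with the ladder (180 mm from the line). The rest of the -y side is free. Leave it where it stands.
- skewer_holder: stainless skewer holder: base disc diameter 76, 8 mm thick, thin upright rod with a small eye at the top, 170 mm tall; origin at the centre of its underside. Leave it where it stands.
- tumbler: open steel tumbler, diameter 74, 100 mm tall, standing to the robot's right; origin at the centre of its underside. Leave it where it stands.
- spice_tin: round steel spice tin, diameter 174, 81 mm tall, to the robot's left; origin at the centre of its underside. Leave it where it stands.
- tea_carton: plain cardboard carton 60 by 90 by 130 mm tall, standing to the left; origin at the centre of its underside. Leave it where it stands.
- puzzle_door_handle (a point): knob on the swing door of the blue puzzle box (130 mm cube-like, 140 mm tall, fixed, to the robot's right), door part open; not to be moved
Things that resemble listed ones, but are neither listed nor needed, are in the scene too. Of the things like the ladder, leave any that is purple; of the rest the larger one is meant.

How it is judged:
On the way, in this order (a step that is already met when the one before it is completed fails the run):
1. the ring lies flat on the ledge, wholly off the mat, while the ladder still stands upright (((x of ring_mid in the frame of mat above 0.188 m or x of ring_mid in the frame of mat below -0.188 m) or (y of ring_mid in the frame of mat above 0.118 m or y of ring_mid in the frame of mat below -0.118 m) or ((x of ring_mid in the frame of mat above 0.177 m or x of ring_mid in the frame of mat below -0.177 m) and (y of ring_mid in the frame of mat above 0.107 m or y of ring_mid in the frame of mat below -0.107 m))) and height (world z) of ring_mid below 0.0095 m and angle between ring_mid's own z axis and vertical below 0.06 rad and angle between ladder's own z axis and vertical below 0.08 rad), for 0.2 s.
2. the ladder has toppled and lies flat, wholly on the mat (angle between ladder's own z axis and vertical between 1.5 and 1.64 rad and height (world z) of ladder_center below 0.027 m and x of foot_left in the frame of mat between -0.147 and 0.147 m and y of foot_left in the frame of mat between -0.077 and 0.077 m and x of foot_right in the frame of mat between -0.147 and 0.147 m and y of foot_right in the frame of mat between -0.077 and 0.077 m and x of top_left in the frame of mat between -0.147 and 0.147 m and y of top_left in the frame of mat between -0.077 and 0.077 m and x of top_right in the frame of mat between -0.147 and 0.147 m and y of top_right in the frame of mat between -0.077 and 0.077 m), for 0.2 s.
At the end, for the whole second after the job is handed in: The ladder lies flat (within about 4 degrees, centre under 27 mm high) with all its corners within the mat's outline (2 mm grace); the ring lies flat on the ledge wholly off the mat (2 mm grace); both at rest (all of step 2 and ((x of ring_mid in the frame of mat above 0.188 m or x of ring_mid in the frame of mat below -0.188 m) or (y of ring_mid in the frame of mat above 0.118 m or y of ring_mid in the frame of mat below -0.118 m) or ((x of ring_mid in the frame of mat above 0.177 m or x of ring_mid in the frame of mat below -0.177 m) and (y of ring_mid in the frame of mat above 0.107 m or y of ring_mid in the frame of mat below -0.107 m))) and height (world z) of ring_mid below 0.0095 m and angle between ring_mid's own z axis and vertical below 0.06 rad and linear speed of each of ladder, ring below 0.02 m/s); the robot touches nothing.
It fails at once if the jar, skewer holder, tumbler, spice tin or tea carton is pushed more than 15 mm or tipped (distance of any of jar, skewer_holder, tumbler, spice_tin, tea_carton from where it was at the start of the episode above 0.015 m or angle between any of jar, skewer_holder, tumbler, spice_tin, tea_carton's own z axis and vertical above 0.2 rad).
It fails at once if the puzzle box's door is moved (distance of puzzle_door_handle from where it was at the start of the episode above 0.015 m).
It fails at once if the ring is lifted or stood on edge (height (world z) of ring_mid above 0.03 m).
It fails at once if the ladder is lifted (height (world z) of ladder_center above 0.115 m or (angle between ladder's own z axis and vertical above 1.2 rad and height (world z) of ladder_center above 0.075 m)).
It fails at once if the ladder is carried or shoved along while still upright (its foot more than 50 mm from its starting place) (angle between ladder's own z axis and vertical below 0.15 rad and distance of ladder from where it was at the start of the episode above 0.05 m).
It also fails if it takes over 51 s, if anything falls off the work surface, if the arm or the gripper's body presses on something with over 40 N, if the wrist force passes 120 N, or if a joint passes its speed limit or range.

## Robot

A 6-joint arm with a two-finger parallel gripper is mounted at the origin on the work surface. World frame = base frame: x ahead of the robot, y to its left, z up, the work surface at z = 0. Lengths are in m, angles in rad, forces in N, time in s.
With the tool pointing down it reaches from about 0.35 to 0.775 m from the base axis. Payload 7.3 kg.
Tool frame: the origin (TCP) lies on the centre line of the jaws, within the pads' length; the fingertips stand ahead of it and the grasp point (between the pads) lies 11 mm behind it (robot.nose_length is the z of the fingertips in the tool frame, in m); z points along the fingers, y is the line along which they close (so a half turn about z gives the same grasp; the last joint's range is limited). The gripper opens to 92 mm and grips with 3 to 60 N. Pads are 19 mm wide; open, the fingers measure 130 mm over their backs; the gripper's body (75 mm by 190 mm) begins 47 mm behind the grasp point.
Start: joints at [-1.308, 0.342, 1.524, -0, 1.275, -0.146], TCP at [0.209, -0.482, 0.235] pointing down, gripper open.
Joint ranges: [-2.53, 2.53], [-0.77, 2.02], [0.04, 2.7], [-1, 4.14], [0.28, 2.66], [-3.11, 3.11]. Speed limits (rad/s): [2.57, 2.57, 3.14, 3.14, 3.14, 3.14].

## Interface

Orientations are given as [roll, pitch, yaw] about the fixed x, y, z axes, in that order (R = Rz(yaw) Ry(pitch) Rx(roll)).
In Python, from cell import robot, cams gives the robot as it stands. The module is installed in compiled form; this text tells all that it offers.
- The arm moves only by the tool carry_out, never from a script. Its argument "deltas" is a list of rows, each a list of 7 numbers: the shift along the tool's x, y, z in cm, then the turn, a rotation vector about the tool's x, y, z in rad, then the opening, from 0 (shut) to 1 (fully open). A call has exactly 8 rows; each row shifts and turns the commanded pose from where the row before left it, along the tool's axes as they then stand; what a row does not reach is not made up. A row lasts 1/12 s, in which the tool goes at most 41.7 mm and 7.16 degrees, less where a joint would pass 70% of its speed; a pose out of reach is approached as far as the arm can. A call is refused whole if a number of a shift passes 4.17 or a number of a turn 0.125, either way. A call with a gripper value outside its range is refused whole. The fingers move at their own pace and stop on an object; "force" is the grip in N (left out, the last holds). Time passes only in rows, so rows that do not move let the fingers close, or fill a call up. It gives the time, the measured TCP pose, the force, the opening and the grip force at its end, in the units of the state.
- robot.observe(): the state, without advancing time (a new reading comes with each control period).
- cams.read_camera(name): name is "scene" or "top" or "wrist"; returns a dict with "image" (420x560x3 uint8, blue, green, red), "depth" (420x560 float32, m along the optical axis (not along the pixel's ray), 0 where there is no reading), "fx", "fy", "cx", "cy" (pixels), "world_to_cam" (4x4, takes a point from world to camera coordinates). Camera axes: x right, y up, looking along -z (the intrinsics and any distortion apply to the point x, -y, -z); pixel columns grow to the right and rows downward; lengths in m; the calibration is good to about 2 mm. The wrist camera is an equidistant fisheye: a pixel r from the principal point sees the ray r / f radians off the axis. A picture is of the moment at which its call begins.
- robot.hand_in(): hands the job in; it is judged then, once.
The state is a dict: "time": time; "qpos": joint angles; "qvel": joint speeds; "joint_efforts": joint torques, N m; "tool_pos": TCP position; "tool_rot": TCP orientation; "contact_force": force on the tool from outside, world axes, zero at the start; "torque": the same for the moment, N m; "opening": finger opening in m; "grip_force": force on a finger pad.
Only numpy, scipy, OpenCV 4.12 (cv2) and the standard library are available. Lean on these libraries where they do the work, as an engineer would, in place of code of your own. Each camera call takes 0.05 s, during which the arm holds its last target. There are 200 camera calls.

## Working session

There is one attempt and no reset: what is moved stays moved. The work goes in short steps, Python scripts to look and compute and a tool call to move; the robot and the scene stay as the last step left them, time stands still between calls to the robot, and variables do not carry over. Pictures are saved under pics/ and viewed, at most 10 in all, crops included, and the job is handed in when it is done.

Besides the shell and the picture viewer there is one more tool, called after ">>>" in YAML: its name, and indented under it one key for each argument. carry_out: Moves the arm, as the interface text tells. Its arguments: {"type":"object","properties":{"deltas":{"type":"array","items":{"type":"array","items":{"type":"number"}}},"force":{"type":"number"}},"required":["deltas"]}

```bash
mkdir -p pics
cat > h.py <<'E'
import numpy as np, cv2
from cell import robot, cams
def grab(n):
    d=cams.read_camera(n); np.savez('%s.npz'%n,**d); return d
def px(d,u,v):
    z=float(d['depth'][int(v),int(u)]); p=np.array([(u-d['cx'])/d['fx']*z,-(v-d['cy'])/d['fy']*z,-z,1])
    return (np.linalg.inv(d['world_to_cam'])@p)[:3]
def world(d):
    v,u=np.mgrid[:420,:560]; z=d['depth'].astype(float)
    P=np.stack([(u-d['cx'])/d['fx']*z,-(v-d['cy'])/d['fy']*z,-z,np.ones_like(z)],-1)
    return (P@np.linalg.inv(d['world_to_cam']).T)[...,:3]
E
python3 - <<'E'
from h import *
a=grab('scene');b=grab('top')
cv2.imwrite('pics/scene.png',cv2.resize(a['image'],(784,588)))
cv2.imwrite('pics/top.png',cv2.resize(b['image'],(784,588)))
print(robot.observe(),robot.nose_length)
for d in(a,b): print(d['fx'],np.linalg.inv(d['world_to_cam']).round(3))
E
```

```text
{'time': 0.1, 'qpos': array([-1.30799763e+00,  3.42652371e-01,  1.52489929e+00, -1.80401172e-06,
        1.27541055e+00, -1.45987024e-01]), 'qvel': array([-0.00084167, -0.00047807, -0.00162592,  0.00190239, -0.00074372,
        0.00073001]), 'joint_efforts': array([ 1.71082142e-03, -4.32003772e+01, -2.44694388e+01,  7.19210249e-02,
        5.25989290e-02, -4.57618762e-05]), 'tool_pos': array([ 0.20862051, -0.48139351,  0.23412256]), 'tool_rot': array([-3.14023742e+00, -1.97520933e-04,  4.08786114e-01]), 'contact_force': array([0.211882  , 0.22653208, 0.9940946 ]), 'torque': array([ 0.00383817, -0.01785392,  0.0338547 ]), 'grip_force': 0.0, 'opening': 0.09174950252081937} 0.008
448.26995299251007 [[-0.632 -0.618  0.467  1.205]
 [ 0.775 -0.517  0.364  0.486]
 [ 0.016  0.592  0.806  1.208]
 [ 0.     0.     0.     1.   ]]
420.40109349705835 [[ 0.011  0.998 -0.063  0.484]
 [-1.     0.01  -0.012  0.005]
 [-0.011  0.063  0.998  1.473]
 [ 0.     0.     0.     1.   ]]
```

View pics/scene.png

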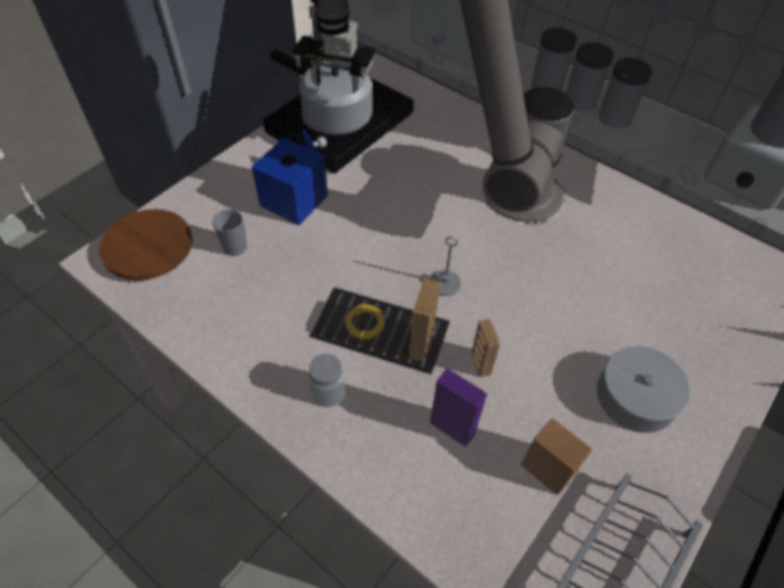

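View pics/top.png

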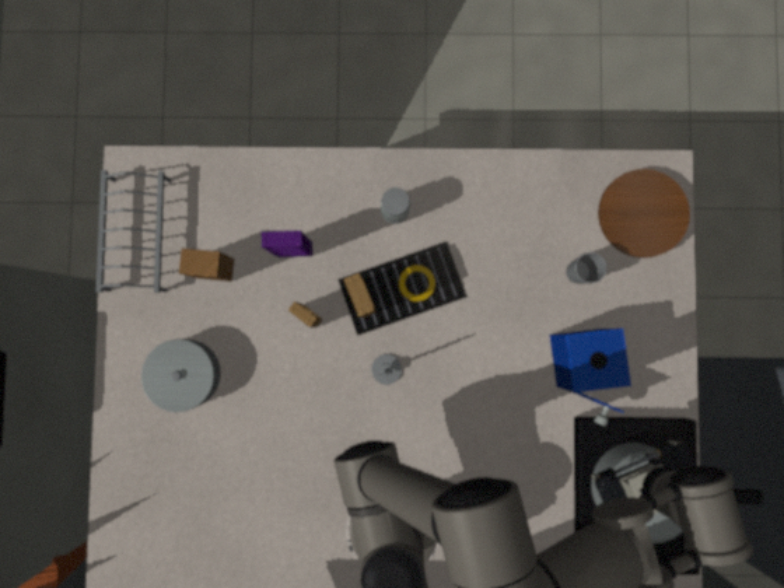

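Ladder candidates in the top view: the tan one on the mat at (357,295), a small tan one at (305,315) and a purple one at (287,243). The one on the mat fits, as it is the larger of those that aren't purple. The ring is at (418,284), the jar at (396,204) on the mat's +y side, and the skewer holder at (388,368) on its -y side. I'll confirm the ladder in a crop and measure.

Run:
```python
from h import *
d=dict(np.load('top.npz'));W=world(d);im=d['image']
cv2.imwrite('pics/crop.png',cv2.resize(im[130:290,190:350],(800,800),interpolation=cv2.INTER_CUBIC)[:600+0*1])
hsv=cv2.cvtColor(im,cv2.COLOR_BGR2HSV)
roi=np.zeros((420,560),bool);roi[165:245,236:340]=1
def rect(m,n):
    P=W[m][:,:2].astype(np.float32); r=cv2.minAreaRect(P); print(n,m.sum(),np.round(r[0],4),np.round(r[1],4),round(r[2],2),'box',cv2.boxPoints(r).round(3).tolist(),'z',np.median(W[m][:,2]).round(4))
z=W[...,2]
rect(roi&(z>0.17)&(z<0.2),'laddertop')
y=roi&(hsv[...,0]>18)&(hsv[...,0]<35)&(hsv[...,1]>150)&(z<0.04)
rect(y,'ring')
mm=roi&(im.max(2)<70)&(z<0.012)
m2=cv2.morphologyEx(mm.astype(np.uint8),cv2.MORPH_OPEN,np.ones((3,3)))
n,l,s,_=cv2.connectedComponentsWithStats(m2); k=1+np.argmax(s[1:,4]); rect(mm,'mat')
for n,(u,v) in dict(jar=(396,202),holdereye=(392,369),tumbler=(594,268)).items(): print(n,px(d,u/1.4,v/1.4).round(3))
for c in [(340,278),(446,243),(466,297),(358,333)]: print(c,px(d,c[0]/1.4,c[1]/1.4).round(3))
for nm in ['ladder']:
    pts=W[roi&(z>0.17)]; print(np.median(pts,0))
```

```text
laddertop 342 [0.5637 0.0817] [0.0897 0.0362] 22.8 box [[0.5149999856948853, 0.08100000023841858], [0.5289999842643738, 0.04800000041723251], [0.6119999885559082, 0.0820000022649765], [0.5979999899864197, 0.11599999666213989]] z 0.184
ring 376 [0.5833 0.0107] [0.0967 0.2205] 18.17 box [[0.503000020980835, 0.10000000149011612], [0.5720000267028809, -0.10899999737739563], [0.6639999747276306, -0.07900000363588333], [0.5950000286102295, 0.13099999725818634]] z 0.0171
mat 2666 [ 0.5904 -0.0151] [0.1463 0.2925] 20.11 box [[0.47099998593330383, 0.09700000286102295], [0.5720000267028809, -0.17800000309944153], [0.7089999914169312, -0.12700000405311584], [0.609000027179718, 0.1469999998807907]] z 0.0042
jar [0.783 0.001 0.111]
holdereye [0.39  0.007 0.04 ]
tumbler [ 0.64  -0.483  0.038]
(340, 278) [ 0.613  0.14  -0.001]
(446, 243) [ 0.703 -0.126  0.006]
(466, 297) [ 0.568 -0.177 -0.001]
(358, 333) [0.476 0.092 0.003]
[0.55903901 0.07879995 0.18425534]
```

View pics/crop.png

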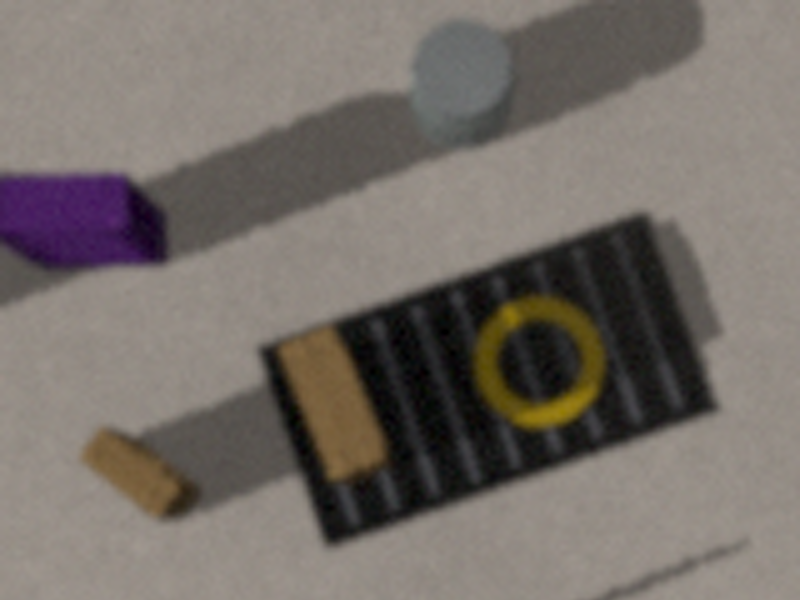

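The crop confirms it: the large tan ladder stands on the mat's left end, with the ring right of the mat's centre at crop (540,362). Next I locate the ring and plan the approach.

```bash
cat >> h.py <<'E'
M0=np.array([0.5904,-0.0151]);a=np.deg2rad(-69.9);MX=np.array([np.cos(a),np.sin(a)]);MY=np.array([-MX[1],MX[0]])
def tomat(p): q=np.asarray(p)[:2]-M0; return np.array([q@MX,q@MY]).round(4)
def frommat(x,y): return M0+x*MX+y*MY
def plan(target,yaw,n,p=None,y0=None):
    s=robot.observe(); p=s['tool_pos'] if p is None else p; y0=s['tool_rot'][2] if y0 is None else y0
    d=(np.asarray(target)-p)/n; dy=(yaw-y0+np.pi)%(2*np.pi)-np.pi; t=-dy/n
    for i in range(n):
        y=y0-t*i; c,s_=np.cos(y),np.sin(y)
        print(np.round([100*(c*d[0]+s_*d[1]),100*(s_*d[0]-c*d[1]),-100*d[2]],2).tolist(),round(t,4))
E
python3 - <<'E'
from h import *
d=dict(np.load('top.npz'));W=world(d);im=d['image']
hsv=cv2.cvtColor(im,cv2.COLOR_BGR2HSV)
m=np.zeros((420,560),np.uint8);m[185:222,281:315]=1
m&=((hsv[...,1]>120)&(im.max(2)>70))
c,r=cv2.minEnclosingCircle(np.argwhere(m)[:,::-1].astype(np.float32).copy());print(c,r,m.sum())
iw=np.linalg.inv(d['world_to_cam']);ray=iw[:3,:3]@np.array([(c[0]-d['cx'])/d['fx'],-(c[1]-d['cy'])/d['fy'],-1]);t=(0.017-iw[2,3])/ray[2];R=iw[:3,3]+t*ray
print('ring',R,tomat(R),'ladder',tomat([.5637,.0817]),'holder',tomat(px(d,388/1.4,374/1.4)), 'jar',tomat([.783,.001]))
print('target',frommat(tomat(R)[0],-.14))
plan([R[0],R[1],.235],1.92,16)
E
```

```text
(297.241943359375, 202.0806427001953) 13.237406730651855 303
ring [ 0.60118651 -0.05103196  0.017     ] [ 0.0375 -0.0022] ladder [-0.1001  0.0082] holder [-0.1024 -0.1888] jar [0.0511 0.1864]
target [ 0.47181404 -0.09842839]
[3.32, -1.49, -0.01] -0.0945
[3.45, -1.17, -0.01] -0.0945
[3.54, -0.84, -0.01] -0.0945
[3.61, -0.5, -0.01] -0.0945
[3.64, -0.16, -0.01] -0.0945
[3.64, 0.18, -0.01] -0.0945
[3.6, 0.52, -0.01] -0.0945
[3.54, 0.86, -0.01] -0.0945
[3.44, 1.19, -0.01] -0.0945
[3.31, 1.51, -0.01] -0.0945
[3.16, 1.82, -0.01] -0.0945
[2.97, 2.1, -0.01] -0.0945
[2.76, 2.38, -0.01] -0.0945
[2.52, 2.63, -0.01] -0.0945
[2.26, 2.85, -0.01] -0.0945
[1.98, 3.05, -0.01] -0.0945
```

>>> carry_out:
  deltas:
    - [3.3, -1.5, 0, 0, 0, -0.095, 0]
    - [3.45, -1.2, 0, 0, 0, -0.095, 0]
    - [3.55, -0.85, 0, 0, 0, -0.095, 0]
    - [3.6, -0.5, 0, 0, 0, -0.095, 0]
    - [3.65, -0.15, 0, 0, 0, -0.095, 0]
    - [3.65, 0.2, 0, 0, 0, -0.095, 0]
    - [3.6, 0.5, 0, 0, 0, -0.095, 0]
    - [3.55, 0.85, 0, 0, 0, -0.095, 0]

```text
time: 0.77
tool_pos: [0.4052, -0.264, 0.2345]
tool_rot: [-3.141, -0.0, 1.173]
contact_force: [0.2, -0.6, 0.2]
opening: 0.0427
grip_force: 0.0
```

>>> carry_out:
  deltas:
    - [3.45, 1.2, 0, 0, 0, -0.095, 0]
    - [3.3, 1.5, 0, 0, 0, -0.095, 0]
    - [3.15, 1.8, 0, 0, 0, -0.095, 0]
    - [2.95, 2.1, 0, 0, 0, -0.095, 0]
    - [2.75, 2.4, 0, 0, 0, -0.095, 0]
    - [2.5, 2.6, 0, 0, 0, -0.095, 0]
    - [2.25, 2.85, 0, 0, 0, -0.095, 0]
    - [2, 3.05, 0, 0, 0, -0.095, 0]

```text
time: 1.43
tool_pos: [0.5999, -0.0482, 0.2343]
tool_rot: [-3.141, -0.0, 1.934]
contact_force: [0.8, -0.6, 0.0]
opening: 0.0007
grip_force: 0.0
```

Run:
```python
from h import *
s=robot.observe();print(s['tool_pos'],s['tool_rot'],s['qpos'],s['opening'],tomat(s['tool_pos']))
plan([.6012,-.0510,.04],1.92,8)
```

```text
[ 0.59985244 -0.04820003  0.23425686] [-3.14081397e+00 -2.86396820e-04  1.93364823e+00] [-2.07386747e-01  4.85432681e-01  1.29999370e+00 -1.83457102e-04
  1.35697636e+00 -5.70199758e-01] 0.0007191998036594181 [ 0.0343 -0.0025]
[-0.04, 0.0, 2.43] 0.0017
[-0.04, 0.0, 2.43] 0.0017
[-0.04, 0.0, 2.43] 0.0017
[-0.04, 0.0, 2.43] 0.0017
[-0.04, 0.0, 2.43] 0.0017
[-0.04, 0.0, 2.43] 0.0017
[-0.04, 0.0, 2.43] 0.0017
[-0.04, 0.0, 2.43] 0.0017
```

>>> carry_out:
  deltas:
    - [-0.3, 0, 2.8, 0, 0, 0.014, 0]
    - [0, 0, 2.8, 0, 0, 0, 0]
    - [0, 0, 2.8, 0, 0, 0, 0]
    - [0, 0, 2.8, 0, 0, 0, 0]
    - [0, 0, 2.8, 0, 0, 0, 0]
    - [0, 0, 2.8, 0, 0, 0, 0]
    - [0, 0, 2.8, 0, 0, 0, 0]
    - [0, 0, 0, 0, 0, 0, 0]

```text
time: 2.1
tool_pos: [0.5962, -0.0519, 0.0329]
tool_rot: [-3.132, -0.006, 1.915]
contact_force: [-1.6, -0.1, 0.5]
opening: 0.0007
grip_force: 0.0
```

>>> carry_out:
  deltas:
    - [0, 0, 0.5, 0, 0, 0, 0]
    - [0, 0, 0.5, 0, 0, 0, 0]
    - [0, 0, 0.5, 0, 0, 0, 0]
    - [0, 0, 0.5, 0, 0, 0, 0]
    - [0, 0, 0.2, 0, 0, 0, 0]
    - [0, 0, 0, 0, 0, 0, 0]
    - [0, 0, 0, 0, 0, 0, 0]
    - [0, 0, 0, 0, 0, 0, 0]

```text
time: 2.77
tool_pos: [0.6004, -0.0527, 0.0172]
tool_rot: [3.141, 0.001, 1.915]
contact_force: [-0.7, -0.4, -0.2]
opening: 0.0005
grip_force: 0.0
```

Run:
```python
from h import *
a=grab('scene');cv2.imwrite('pics/s2.png',cv2.resize(a['image'][170:320,190:390],(800,600)))
```

```text
(no output)
```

View pics/s2.png

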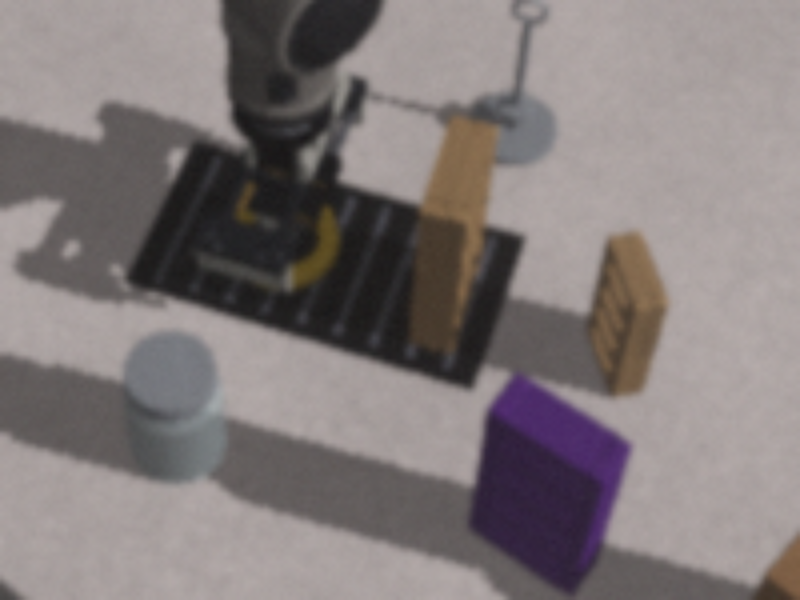

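The fingers are inside the ring at about (285,225) in the crop, and the ladder is untouched. Sliding along tool -y.

>>> carry_out:
  deltas:
    - [0, 0, 0.2, 0, 0, 0, 0]
    - [0, -0.5, 0, 0, 0, 0, 0]
    - [0, -0.5, 0, 0, 0, 0, 0]
    - [0, -0.8, 0, 0, 0, 0, 0]
    - [0, -0.8, 0, 0, 0, 0, 0]
    - [0, -0.8, 0, 0, 0, 0, 0]
    - [0, -0.8, 0, 0, 0, 0, 0]
    - [0, -0.8, 0, 0, 0, 0, 0]

```text
time: 3.48
tool_pos: [0.5522, -0.0699, 0.0148]
tool_rot: [-3.142, 0.0, 1.915]
contact_force: [-0.4, -0.9, -0.7]
opening: 0.0001
grip_force: 0.2
```

>>> carry_out:
  deltas:
    - [0, -0.8, 0, 0, 0, 0, 0]
    - [0, -0.8, 0, 0, 0, 0, 0]
    - [0, -0.8, 0, 0, 0, 0, 0]
    - [0, -0.8, 0, 0, 0, 0, 0]
    - [0, -0.8, 0, 0, 0, 0, 0]
    - [0, -0.8, 0, 0, 0, 0, 0]
    - [0, -0.8, 0, 0, 0, 0, 0]
    - [0, -0.8, 0, 0, 0, 0, 0]

```text
time: 4.15
tool_pos: [0.4921, -0.0914, 0.0147]
tool_rot: [3.142, 0.0, 1.915]
contact_force: [0.8, -0.1, 0.0]
opening: 0.0001
grip_force: 0.2
```

>>> carry_out:
  deltas:
    - [0, -0.8, 0, 0, 0, 0, 0]
    - [0, -0.8, 0, 0, 0, 0, 0]
    - [0, -0.8, 0, 0, 0, 0, 0]
    - [0, -0.8, 0, 0, 0, 0, 0]
    - [0, -0.5, 0, 0, 0, 0, 0]
    - [0, 0, 0, 0, 0, 0, 0]
    - [0, 0, 0, 0, 0, 0, 0]
    - [0, 0, 0, 0, 0, 0, 0]

```text
time: 4.82
tool_pos: [0.4583, -0.1037, 0.0148]
tool_rot: [3.141, 0.0, 1.915]
contact_force: [0.3, 0.4, -0.1]
opening: 0.0004
grip_force: 0.0
```

Run:
```python
from h import *
s=robot.observe();print(s['tool_pos'],s['tool_rot'],tomat(s['tool_pos']))
a=grab('scene');cv2.imwrite('pics/s3.png',cv2.resize(a['image'][150:300,190:390],(800,600)))
```

```text
[ 0.45829342 -0.10369895  0.0147591 ] [3.14125673e+00 3.61426208e-04 1.91465718e+00] [ 0.0378 -0.1545]
```

View pics/s3.png

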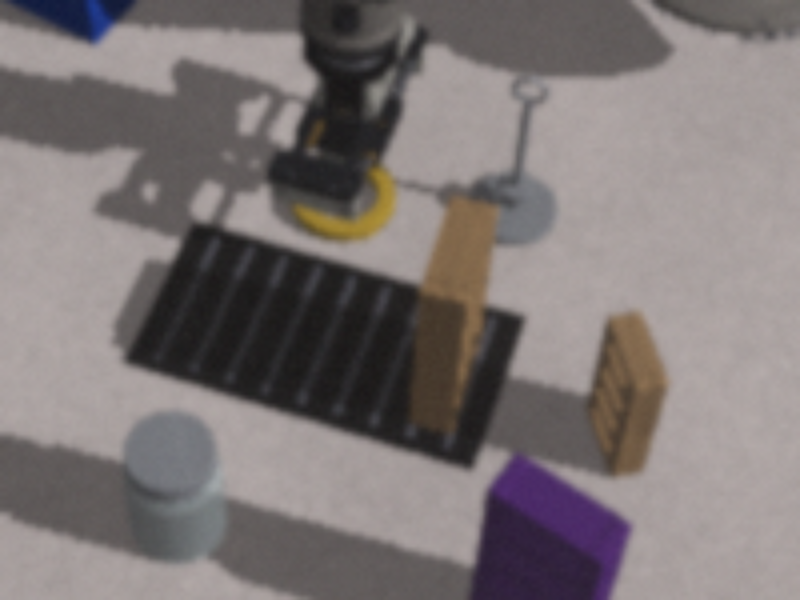

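The ring lies flat on the ledge at (345,200) in the crop, with bare ledge between it and the mat, and the ladder still stands. Now I retreat upward and go behind the ladder.

>>> carry_out:
  deltas:
    - [0, 0.9, 0, 0, 0, 0, 0]
    - [0, 0, 0, 0, 0, 0, 0]
    - [0, 0, -1.5, 0, 0, 0, 0]
    - [0, 0, -3.5, 0, 0, 0, 0]
    - [0, 0, -4, 0, 0, 0, 0]
    - [0, 0, -4, 0, 0, 0, 0]
    - [0, 0, -4, 0, 0, 0, 0]
    - [0, 0, -4, 0, 0, 0, 0]

```text
time: 5.53
tool_pos: [0.4664, -0.1001, 0.2269]
tool_rot: [3.141, 0.0, 1.915]
contact_force: [0.6, 0.0, 0.5]
opening: 0.0003
grip_force: 0.0
```

>>> carry_out:
  deltas:
    - [0, 0, -4, 0, 0, 0, 0]
    - [0, 0, -3.5, 0, 0, 0, 0]
    - [0, 0, 0, 0, 0, 0, 0]
    - [0, 0, 0, 0, 0, 0, 0]
    - [0, 0, 0, 0, 0, 0, 0]
    - [0, 0, 0, 0, 0, 0, 0]
    - [0, 0, 0, 0, 0, 0, 0]
    - [0, 0, 0, 0, 0, 0, 0]

```text
time: 6.2
tool_pos: [0.4662, -0.1004, 0.2985]
tool_rot: [-3.14, -0.002, 1.915]
contact_force: [1.6, 0.9, -0.3]
opening: 0.0006
grip_force: 0.0
```

Run:
```python
from h import *
s=robot.observe();print(s['tool_pos'],s['tool_rot'],tomat(s['tool_pos']))
b=grab('top');W=world(b);z=W[...,2];im=b['image'];hsv=cv2.cvtColor(im,cv2.COLOR_BGR2HSV)
roi=np.zeros((420,560),bool);roi[180:240,236:272]=1
r=cv2.minAreaRect(W[roi&(z>.17)&(z<.2)&(hsv[...,1]>80)][:,:2].astype(np.float32));print(r,tomat(r[0]))
roi=np.zeros((420,560),bool);roi[205:240,200:236]=1
w=W[roi&(z>.04)];print('decoy',w.min(0),w.max(0))
y=(hsv[...,0]>18)&(hsv[...,0]<35)&(hsv[...,1]>150)&(z<.03)&(z>.008)
q=W[y];q=q[[tomat(p)[0]>-.03 and -.3<tomat(p)[1]<0 for p in q]]
t=np.array([tomat(p) for p in q]);print('ring',len(t),t.min(0) if len(t) else '',t.max(0) if len(t) else '')
plan([.543,.1306,.3],1.969,8)
```

```text
[ 0.46615216 -0.10039028  0.29852537] [-3.13973318e+00 -1.54806646e-03  1.91483026e+00] [ 0.0374 -0.146 ]
((0.5633825659751892, 0.08153311908245087), (0.08894453197717667, 0.03598444163799286), 22.670989990234375) [-0.1     0.0078]
decoy [0.48432902 0.00451918 0.04048127] [0.54932373 0.2443899  1.47276277]
ring 0  
[2.4, 1.88, -0.02] -0.0068
[2.38, 1.89, -0.02] -0.0068
[2.37, 1.91, -0.02] -0.0068
[2.36, 1.93, -0.02] -0.0068
[2.34, 1.94, -0.02] -0.0068
[2.33, 1.96, -0.02] -0.0068
[2.32, 1.97, -0.02] -0.0068
[2.3, 1.99, -0.02] -0.0068
```

>>> carry_out:
  deltas:
    - [2.4, 1.9, 0, 0, 0, -0.007, 0]
    - [2.4, 1.9, 0, 0, 0, -0.007, 0]
    - [2.35, 1.9, 0, 0, 0, -0.007, 0]
    - [2.35, 1.95, 0, 0, 0, -0.007, 0]
    - [2.35, 1.95, 0, 0, 0, -0.007, 0]
    - [2.3, 1.95, 0, 0, 0, -0.007, 0]
    - [2.3, 1.95, 0, 0, 0, -0.007, 0]
    - [2.3, 2.0, 0, 0, 0, -0.006, 0]

```text
time: 6.92
tool_pos: [0.5437, 0.1317, 0.2991]
tool_rot: [-3.141, -0.0, 1.97]
contact_force: [1.0, 0.3, 0.4]
opening: 0.0004
grip_force: 0.0
```

>>> carry_out:
  deltas:
    - [0, 0, 0, 0, 0, 0, 0]
    - [0, 0, 2.4, 0, 0, 0, 0]
    - [0, 0, 2.4, 0, 0, 0, 0]
    - [0, 0, 2.4, 0, 0, 0, 0]
    - [0, 0, 2.4, 0, 0, 0, 0]
    - [0, 0, 2.4, 0, 0, 0, 0]
    - [0, 0, 0, 0, 0, 0, 0]
    - [0, 0, 0, 0, 0, 0, 0]

```text
time: 7.58
tool_pos: [0.5429, 0.1297, 0.1789]
tool_rot: [-3.139, -0.001, 1.969]
contact_force: [0.5, -0.5, -0.3]
opening: 0.0006
grip_force: 0.0
```

Run:
```python
from h import *
s=robot.observe();print(s['tool_pos'],s['tool_rot'])
L=np.array([.5635,.0816]);a=s['tool_rot'][2]-np.pi;q=s['tool_pos'][:2]-L;print('ahead to go to centre',-q@[np.cos(a),np.sin(a)],'lateral',q@[-np.sin(a),np.cos(a)])
b=grab('top');W=world(b);im=b['image'];hsv=cv2.cvtColor(im,cv2.COLOR_BGR2HSV)
y=(hsv[...,0]>18)&(hsv[...,0]<35)&(hsv[...,1]>120)
t=np.array([tomat(p) for p in W[y]]);t=t[(t[:,0]>-.03)&(t[:,0]<.12)&(abs(t[:,1]+.13)<.1)];print('ring',len(t),t.min(0) if len(t) else '',t.max(0) if len(t) else '')
a=grab('scene');cv2.imwrite('pics/s4.png',cv2.resize(a['image'][130:280,220:420],(800,600)))
```

```text
[0.54287998 0.12973759 0.17886167] [-3.13855279e+00 -7.15801287e-04  1.96943086e+00]
ahead to go to centre 0.052367084240110884 lateral -0.00031813649142500844
ring 276 [-0.0085 -0.181 ] [ 0.0795 -0.0958]
```

View pics/s4.png

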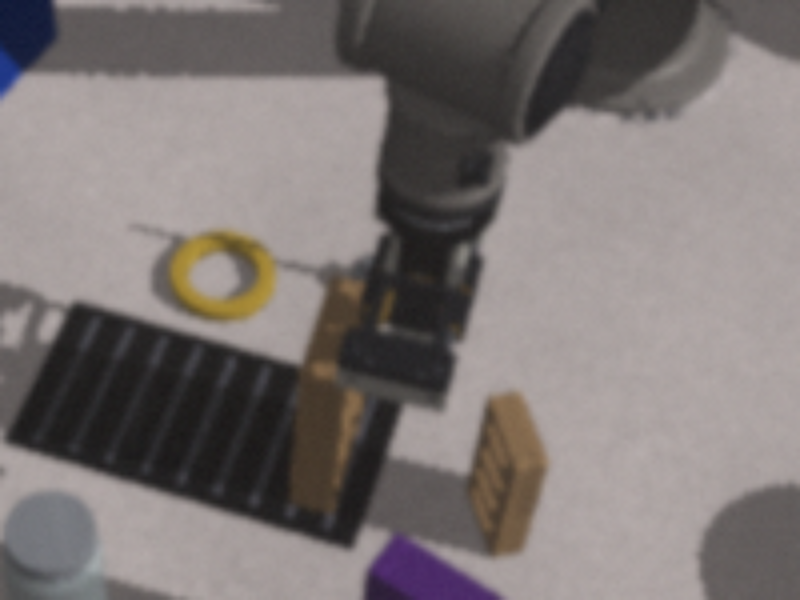

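The ring is flat on the ledge with its centre at mat y of about -0.138. The fingers sit level behind the ladder's top, so I push along tool -x.

>>> carry_out:
  deltas:
    - [-0.8, 0, 0, 0, 0, 0, 0]
    - [-0.8, 0, 0, 0, 0, 0, 0]
    - [-0.4, 0, 0, 0, 0, 0, 0]
    - [-0.4, 0, 0, 0, 0, 0, 0]
    - [-0.4, 0, 0, 0, 0, 0, 0]
    - [-0.4, 0, 0, 0, 0, 0, 0]
    - [-0.4, 0, 0, 0, 0, 0, 0]
    - [-0.4, 0, 0, 0, 0, 0, 0]

```text
time: 8.35
tool_pos: [0.5592, 0.093, 0.1797]
tool_rot: [-3.141, 0.0, 1.97]
contact_force: [0.3, 0.1, 0.2]
opening: 0.0004
grip_force: 0.1
```

>>> carry_out:
  deltas:
    - [-0.5, 0, 0, 0, 0, 0, 0]
    - [-0.5, 0, 0, 0, 0, 0, 0]
    - [-0.5, 0, 0, 0, 0, 0, 0]
    - [-0.5, 0, 0, 0, 0, 0, 0]
    - [-0.5, 0, 0, 0, 0, 0, 0]
    - [-0.4, 0, 0, 0, 0, 0, 0]
    - [0, 0, 0, 0, 0, 0, 0]
    - [0, 0, 0, 0, 0, 0, 0]

```text
time: 9.02
tool_pos: [0.5704, 0.0664, 0.1796]
tool_rot: [-3.142, -0.0, 1.969]
contact_force: [-1.7, -1.0, 0.1]
opening: 0.0003
grip_force: 0.0
```

Run:
```python
from h import *
print(robot.observe()['tool_pos'])
a=grab('scene');cv2.imwrite('pics/s5.png',cv2.resize(a['image'][130:280,220:420],(800,600)))
```

```text
[0.57040224 0.06641529 0.17964726]
```

View pics/s5.png

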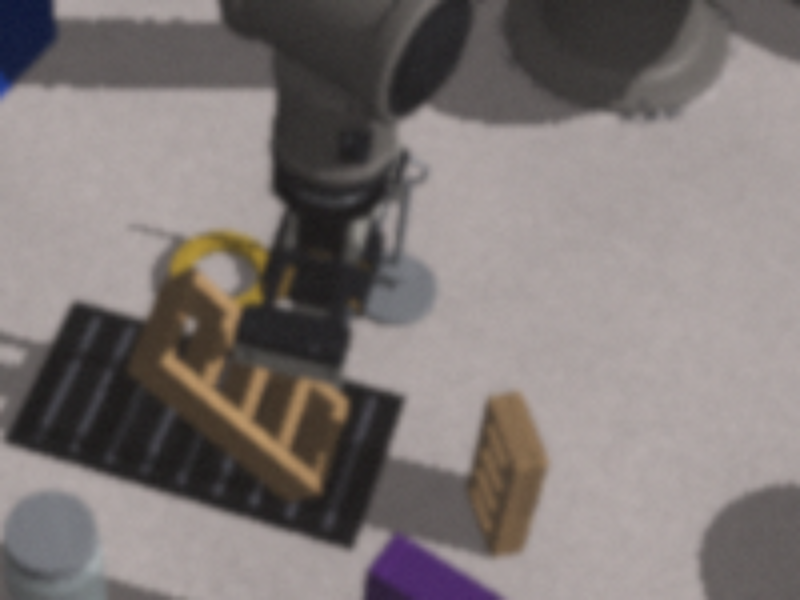

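The ladder is mid-fall, leaning well past tipping with its foot still in place. I back off and up.

>>> carry_out:
  deltas:
    - [0, 0, 0, 0, 0, 0, 0]
    - [0, 0, -1, 0, 0, 0, 0]
    - [1, 0, -3, 0, 0, 0, 0]
    - [2, 0, -3, 0, 0, 0, 0]
    - [3, 0, -3, 0, 0, 0, 0]
    - [3, 0, -1, 0, 0, 0, 0]
    - [3, 0, 0, 0, 0, 0, 0]
    - [3, 0, 0, 0, 0, 0, 0]

```text
time: 9.73
tool_pos: [0.5119, 0.2058, 0.2914]
tool_rot: [3.138, 0.001, 1.97]
contact_force: [0.3, 0.5, -1.0]
opening: 0.0008
grip_force: 0.0
```

>>> carry_out:
  deltas:
    - [0, 0, 0, 0, 0, 0, 0]
    - [0, 0, 0, 0, 0, 0, 0]
    - [0, 0, 0, 0, 0, 0, 0]
    - [0, 0, 0, 0, 0, 0, 0]
    - [0, 0, 0, 0, 0, 0, 0]
    - [0, 0, 0, 0, 0, 0, 0]
    - [0, 0, 0, 0, 0, 0, 0]
    - [0, 0, 0, 0, 0, 0, 0]

```text
time: 10.4
tool_pos: [0.5125, 0.2039, 0.2891]
tool_rot: [-3.141, 0.0, 1.969]
contact_force: [-1.2, 0.3, 0.4]
opening: 0.0003
grip_force: 0.0
```

Run:
```python
from h import *
b=grab('top');W=world(b);im=b['image'];hsv=cv2.cvtColor(im,cv2.COLOR_BGR2HSV);z=W[...,2]
m=(z>.025)&(z<.055)&(hsv[...,1]>70)
t=np.array([tomat(p) for p in W[m]]);k=(abs(t[:,0])<.16)&(abs(t[:,1])<.1);t=t[k];print('ladder',len(t),t.min(0),t.max(0),cv2.minAreaRect(t.astype(np.float32)),'z',np.percentile(W[m][k][:,2],[5,50,95]))
cv2.imwrite('pics/t6.png',cv2.resize(im[150:270,210:370],(800,600)))
```

```text
ladder 745 [-0.0742 -0.0346] [0.1087 0.062 ] ((0.01708637923002243, 0.01434723287820816), (0.18014681339263916, 0.09043042361736298), 2.9123728275299072) z [0.0339729  0.03988098 0.04538133]
```

View pics/t6.png

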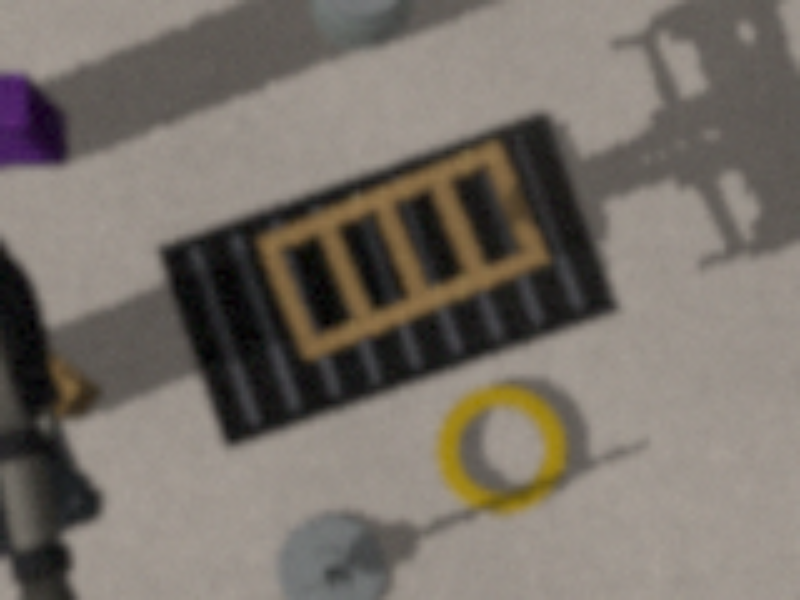

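The ladder lies flat within the mat (about 260–550, 140–360 in the crop). The ring is wholly on the ledge at (505,450), and the arm is clear.

```bash
python3 -c "
from h import *
print(robot.hand_in())"
```

```text
the job is handed in; nothing more can be done
None
```

The job is handed in: at the last look the ring lay flat on the ledge about 20 mm clear of the mat, and the toppled ladder lay flat and wholly on the mat; hand-in gave no verdict.

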